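# Lock the die carrier with the long T-key

### The arm

A 6-joint arm with a two-finger parallel gripper is mounted at the origin on a cart in front of the work surface, level with it; the furniture and walls round the work are solid. World frame = base frame: x ahead of the robot, y to its left, z up, the work surface at z = 0. Lengths are in m, angles in rad, forces in N, time in s.
With the tool pointing down it reaches from about 0.35 to 0.775 m from the base axis. Payload 7.3 kg.
Tool frame: the origin (TCP) lies on the centre line of the jaws, within the pads' length; the fingertips stand 11 mm ahead of it and the grasp point (between the pads) lies 8 mm behind it; z points along the fingers, y is the direction in which the jaws open and shut (so a half turn about z gives the same grasp; the last joint's range is limited). The gripper opens to 92 mm and grips with 3 to 60 N. Pads are 19 mm wide; open, the fingers measure 130 mm over their backs; the gripper's body (75 mm by 190 mm) begins 47 mm behind the grasp point.
Start: joints at [0.993, 0.342, 1.524, -0, 1.275, -0.146], TCP at [0.22, 0.477, 0.238] pointing down, gripper open.
Joint ranges: [-2.53, 2.53], [-0.77, 2.02], [0.04, 2.7], [-1, 4.14], [0.28, 2.66], [-3.11, 3.11]. Speed limits (rad/s): [2.57, 2.57, 3.14, 3.14, 3.14, 3.14].

### API

Orientations are given as [roll, pitch, yaw] about the fixed x, y, z axes, in that order (R = Rz(yaw) Ry(pitch) Rx(roll)).
In Python, from cell import robot gives the robot as it stands.
- The arm moves only by the tool jog_arm, never from a script. Its argument "deltas" is one flat list of numbers, 6 for each row, row after row: the shift along the world's x, y, z in units of 0.1 m (1.0 is 0.1 m), then the turn, a rotation vector about the world's x, y, z in units of 90 degrees (1.0 is 90 degrees). A call has 1 to 5 rows; each row is the pose to reach, as a shift and turn from the pose commanded when the call began; what a row does not reach only later rows make up. A row lasts 1/12 s, in which the tool goes at most 41.7 mm and 7.16 degrees, less where a joint would pass 70% of its speed; a pose out of reach is approached as far as the arm can. A call with a number of a shift or a turn outside -1 to 1 is refused whole. A call with a gripper value outside its range is refused whole. "claw" is the opening, from 0 (shut) to 1 (fully open), set as the call begins (left out, the last holds). The fingers move at their own pace and stop on an object; "newtons" is the grip in N (left out, the last holds). Time passes only in rows, so rows that repeat a pose let the fingers close. It gives the time, the measured TCP pose, the force and the opening at its end, in the units of the state.
- robot.observe(): the state, without advancing time (a new reading comes with each control period).
- robot.read_camera(name): name is "scene" or "side" or "wrist"; returns the picture (400x640x3 uint8, red, green, blue); there is no depth.
- robot.camera_params(name): a dict with "fx", "fy", "cx", "cy" (pixels), "k1" (the pictures are not rectified: a ray, as slopes to the right and down, at radius r is drawn at 1 + k1 r^2 times it, then the intrinsics apply), "R" (3x3) and "t" (3): a world point X has camera coordinates R X + t. Camera axes: x right, y down, z forward; pixel columns grow to the right and rows downward; lengths in m; the calibration is good to about 2 mm. A picture is of the moment at which its call begins: read the wrist's pose just before it. camera_params takes no time and is no camera call; for the wrist camera it gives the pose at the moment of the call.
- robot.hand_in(): hands the job in, once; it reports no verdict.
The state is a dict: "time": time; "qpos": joint angles; "qvel": joint speeds; "joint_efforts": joint torques, N m; "tool_pos": TCP position; "tool_rot": TCP orientation; "contact_force": force on the tool from outside, world axes, zero at the start; "torque": the same for the moment, N m; "opening": finger opening in m.
Only numpy, scipy, OpenCV 4.12 (cv2) and the standard library are available. Lean on these libraries where they do the work, as an engineer would, in place of code of your own. Each camera call takes 0.05 s, during which the arm holds its last target. There are 200 camera calls.

### The job

Take the long T-key out of its wooden holder, lower it down the tubular post of the die fixture and feel for the square stem at the bottom until the key drops fully onto it. Then turn the key clockwise (seen from above) until the latch tongue comes up to its stop over the middle of the carrier plate, without pressing hard or forcing it, and leave the key standing fully seated on the stem. Leave the jar, the wax block and the tape measure where they are.

Things in the scene. Friction and masses are not known exactly. Their poses are not given: they have to be found in the camera images.
- fixture: Die fixture, fixed to the bench: dark steel base plate 175 x 110 x 6 mm with an upright grey tubular post (48 mm outside diameter) and, at the plate's long end, an aluminium carrier plate. Origin: on the post's axis, at the underside of the base plate; z up. The carrier lies towards -x (centre 81 mm from the origin, top 14 mm up).
- shaft_mouth (a point): Centre of the open top of the post, on its axis, 138 mm above the fixture's origin; axes as the fixture's. The shaft is a round bore 35.6 mm wide, flared to 51 mm over its top 8 mm.
- stem_top (a point): Centre of the top of the fixed-height square steel stem deep in the shaft, 90 mm below the mouth, 48 mm above the fixture's origin. Stem 14 mm across, flat-topped, sharp-edged. Axes as the fixture's, NOT the stem's: the flats stand square to the fixture's x axis turned clockwise by the latch angle, give or take up to 0.5 rad of unknown play (turning in it takes 0.12 N m).
- latch (a joint): Angle (rad) of the flat steel latch tongue (62 mm long, 18 mm up, at the post's foot), driven by the stem once its play is used up. Grows as the stem turns clockwise seen from above: 0 open, 0.6 hard stop with the tongue along the fixture's -x over the carrier. Stays where left; turning takes about 0.22 N m. The stem needs at most about 1.6 rad of turning.
- t_key: Steel T-key, 183 mm tall, about 0.3 kg, upright in the holder. Origin: centre of its open lower end; z up along the 12 mm round shank. Socket head 23.6 mm square, 30 mm tall, 33 mm round collar 58 to 69 mm up. Socket hole 15.6 mm square, 18 mm deep, sides along the key's x and y; it drops onto the stem when within about 0.1 rad of square. Fully seated, its origin is 30 mm above the fixture's.
- key_bar (a point): Centre of the key's crossbar, 175 mm above the key's origin. The bar runs along the key's x: 100 mm long, 16 mm wide, 16 mm tall, flat sides; grip it here across its width from above.
- key_holder: Fixed wooden block 95 x 95 x 65 mm with a square pocket (26 mm wide, 50 mm deep, floor 15 mm above the bench) that holds the key's lower end, its sides along the block's x and y. Origin: centre of its underside.
- rivet_jar: Bystander: clear jar with a pale lid, 64 mm across, 97 mm tall; origin at the centre of its underside. Leave it alone.
- wax_block: Bystander: off-white block 34 x 62 x 24 mm; origin at the centre of its underside. Leave it alone.
- tape_measure: Bystander: yellow tape measure 31 x 98 x 65 mm; origin at the centre of its underside. Leave it alone.
Mind the look-alikes: they are no part of the job. Leave any green or orange look-alike of the t_key alone.

How it is judged:
By the outcome, as a careful person would: the job done as asked, in the order asked, and still so for the second after the job is handed in, with the robot touching nothing.
It also fails if it takes over 67 s, if anything falls off the work surface, if the arm or the gripper's body presses on something with over 40 N, if the wrist force passes 120 N, or if a joint passes its speed limit or range.

## Working session

There is one attempt and no reset: what is moved stays moved. The work goes in short steps, Python scripts to look and compute and a tool call to move; the robot and the scene stay as the last step left them, time stands still between calls to the robot, and variables do not carry over. Pictures are saved under pics/ and viewed, about 8 in all and at most 12, crops included, and the job is handed in when it is done.

Besides the shell and the picture viewer there is one more tool, called after "Call:" by a JSON object that holds its "api" and its "payload". jog_arm: Moves the arm, as the interface text tells. Its arguments: {"type":"object","properties":{"deltas":{"type":"array","items":{"type":"number"}},"claw":{"type":"number"},"newtons":{"type":"number"}},"required":["deltas"]}

```bash
mkdir -p pics; ls; python3 - <<'E'
from cell import robot
import cv2,numpy as np
print(robot.observe())
for n in ("scene","side"):
    p=robot.camera_params(n); print(n,p)
    cv2.imwrite(f"pics/{n}0.png",robot.read_camera(n)[:,:,::-1])
p=robot.camera_params("wrist");print(p)
cv2.imwrite("pics/wrist0.png",robot.read_camera("wrist")[:,:,::-1])
E
```

```text
pics
{'time': 0.0, 'qpos': array([ 9.93008277e-01,  3.42724747e-01,  1.52503650e+00,  3.38894780e-05,
        1.27534877e+00, -1.45983808e-01]), 'qvel': array([-0.00072396,  0.00074402,  0.00136416, -0.00082845,  0.00056895,
        0.00023878]), 'joint_efforts': array([-1.75122317e-03, -4.31239629e+01, -2.44221872e+01,  7.16068083e-02,
        5.57091774e-02, -1.57018653e-04]), 'tool_pos': array([0.21946928, 0.47650415, 0.23703708]), 'tool_rot': array([-3.14009614e+00, -2.52786350e-04,  2.70977833e+00]), 'contact_force': array([-0.10538838,  0.99826653, -0.12910672]), 'torque': array([-0.02457939, -0.01512478, -0.00148509]), 'opening': 0.09174203554476394}
scene {'fx': 511.17834876845893, 'fy': 511.17834876845893, 'cx': 317.642678595627, 'cy': 198.68681147769462, 'k1': -0.15071144186106655, 'R': array([[-0.81670924, -0.57680954,  0.0166367 ],
       [-0.40967858,  0.5592811 , -0.72067198],
       [ 0.40638588, -0.59539516, -0.69307656]]), 't': array([0.43229144, 0.30358915, 1.70610947])}
side {'fx': 384.0152641583339, 'fy': 384.0152641583339, 'cx': 320.5036680493341, 'cy': 199.2391335209874, 'k1': -0.03166747045157334, 'R': array([[ 0.78828485,  0.61528377, -0.00573462],
       [ 0.25968503, -0.3411217 , -0.9034377 ],
       [-0.55782675,  0.71067705, -0.42868105]]), 't': array([-0.40463659, -0.01396424,  1.52138347])}
{'fx': 292.45430886146687, 'fy': 292.45430886146687, 'cx': 320.6578480739011, 'cy': 196.8209509011759, 'k1': 0.007510529268393782, 'R': array([[ 0.41902718,  0.90797155, -0.0019709 ],
       [ 0.87678807, -0.40407015,  0.26071057],
       [ 0.2359214 , -0.11097287, -0.965415  ]]), 't': array([-0.52437057, -0.03313198,  0.38996956])}
```

View pics/scene0.png

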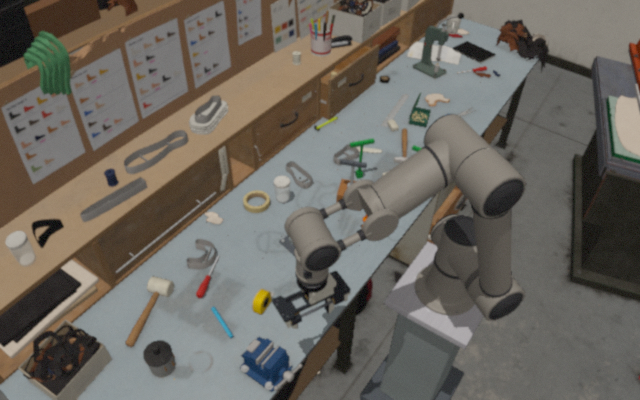

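View pics/side0.png

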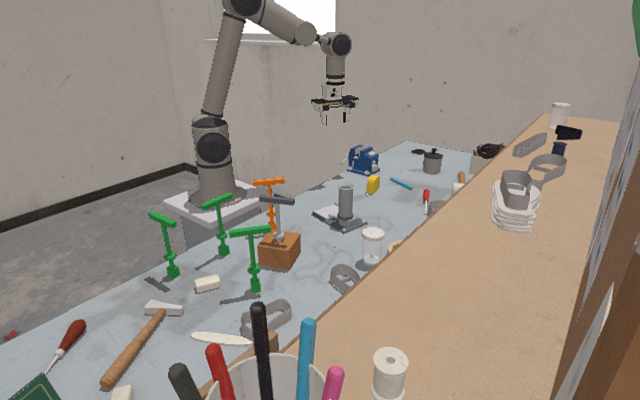

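The side view shows the steel key (grey bar ~(275,199)) in the brown holder (280,250). There are three green look-alikes, at (162,215), (217,203) and (250,230), and an orange one at (268,182). The post is at (346,187). In the scene view the arm hides the fixture, so I'll get rough positions first.

```bash
cat > h.py <<'E'
from cell import robot
import cv2,numpy as np
def und(p,uv):
    x=(uv[0]-p['cx'])/p['fx'];y=(uv[1]-p['cy'])/p['fy'];rd=np.hypot(x,y);r=rd
    for _ in range(20): r=rd/(1+p['k1']*r*r)
    s=r/rd if rd>0 else 1
    return np.array([x*s,y*s,1])
def ray(p,uv):
    d=p['R'].T@und(p,uv); c=-p['R'].T@p['t']; return c,d/np.linalg.norm(d)
def plane(p,uv,z):
    c,d=ray(p,uv); return c+d*(z-c[2])/d[2]
def proj(p,X):
    q=p['R']@np.asarray(X)+p['t']; x,y=q[0]/q[2],q[1]/q[2]; s=1+p['k1']*(x*x+y*y)
    return np.array([p['fx']*x*s+p['cx'],p['fy']*y*s+p['cy']])
def tri(rs):
    A=sum(np.eye(3)-np.outer(d,d) for c,d in rs); b=sum((np.eye(3)-np.outer(d,d))@c for c,d in rs)
    X=np.linalg.solve(A,b); return X,[np.linalg.norm((np.eye(3)-np.outer(d,d))@(X-c)) for c,d in rs]
def snap(n,f):
    p=robot.camera_params(n); im=robot.read_camera(n)[:,:,::-1].copy(); cv2.imwrite('pics/'+f,im); np.save('pics/'+f[:-4]+'.npy',p,allow_pickle=True); return p,im
def load(f): return np.load('pics/'+f+'.npy',allow_pickle=True).item(),cv2.imread('pics/'+f+'.png')
E
python3 - <<'E'
from h import *
p=robot.camera_params("side");np.save('pics/side0.npy',p)
print('post',plane(p,(346,187),.138),'key',plane(p,(275,199),.19),'orange',plane(p,(268,182),.19))
for g in ((162,215),(217,203),(250,230)):print(plane(p,g,.175))
print('jar',plane(p,(372,232),.097),'tape',plane(p,(373,184),.06),'carrier',plane(p,(335,215),.01))
im=cv2.imread('pics/side0.png')[165:285,235:395];cv2.imwrite('pics/side0c.png',cv2.resize(im,None,fx=5,fy=5,interpolation=cv2.INTER_CUBIC))
E
```

```text
post [0.53044781 0.11395099 0.138     ] key [ 0.48962917 -0.16948837  0.19      ] orange [ 0.38910152 -0.09586145  0.19      ]
[ 0.29949908 -0.39704698  0.175     ]
[ 0.35677066 -0.26332283  0.175     ]
[ 0.54094609 -0.30994069  0.175     ]
jar [ 0.71283506 -0.02210042  0.097     ] tape [0.49616226 0.34859726 0.06      ] carrier [0.47478603 0.13204702 0.01      ]
```

View pics/side0c.png

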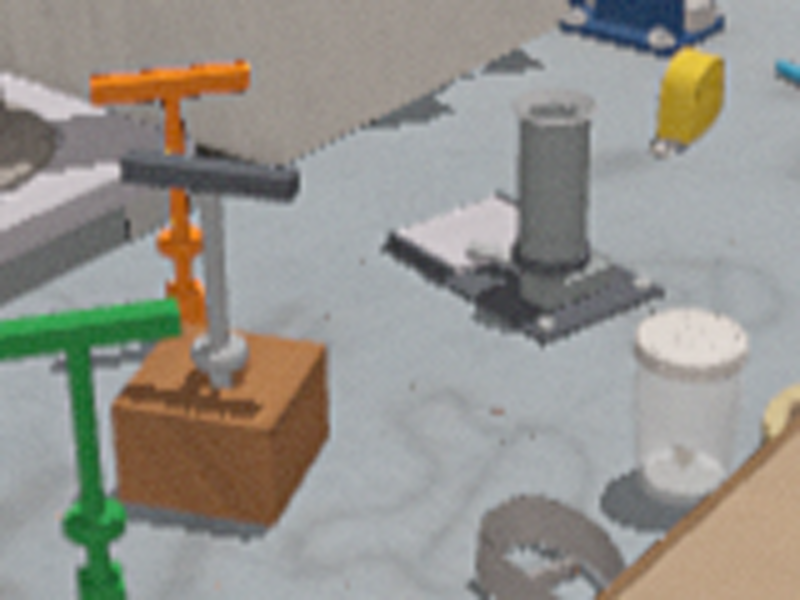

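The crop confirms it. The steel key with the dark-grey bar is the only one in the wooden holder, and the orange one stands on the bench behind it. Next I'll work out the wrist-camera mount and a viewing pose.

```bash
python3 - <<'E'
from h import *
from scipy.spatial.transform import Rotation as Ro
s=robot.observe();p=robot.camera_params("wrist")
T=Ro.from_euler('xyz',s['tool_rot']).as_matrix()
c=-p['R'].T@p['t']
ct=T.T@(c-s['tool_pos']); print('cam in tool',ct,'fwd',T.T@p['R'][2],'right',T.T@p['R'][0])
print('tool y in world',T[:,1],'x',T[:,0])
# candidate views, tool straight down, yaw options
Rc=p['R']@T
for pos in ((.40,.11,.45),(.45,.05,.5),(.42,-.17,.45),(.42,-.03,.5)):
  for yaw in (2.7097,3.1416,-1.57,1.57):
    Tn=Ro.from_euler('xyz',[np.pi,0,yaw]).as_matrix()
    q=dict(p);q['R']=Rc@Tn.T;q['t']=-q['R']@(np.array(pos)+Tn@ct)
    print(pos,round(yaw,2),[proj(q,X).round() for X in ((.53,.114,.138),(.46,.13,.01),(.49,-.17,.19))])
E
```

```text
cam in tool [ 0.0693091   0.00032304 -0.14695171] fwd [-2.60930062e-01 -7.28366237e-04  9.65357432e-01] right [-6.15299714e-04  9.99999638e-01  5.88192271e-04]
tool y in world [ 0.4184693   0.9082302  -0.00116112] x [-9.08230701e-01  4.18469778e-01  1.96609384e-04]
(0.4, 0.11, 0.45) 2.71 [array([355., 232.]), array([342., 176.]), array([184., 294.])]
(0.4, 0.11, 0.45) 3.14 [array([323., 240.]), array([330., 183.]), array([132., 229.])]
(0.4, 0.11, 0.45) -1.57 [array([238., 166.]), array([291., 164.]), array([242., -73.])]
(0.4, 0.11, 0.45) 1.57 [array([403., 161.]), array([351., 143.]), array([375., 337.])]
(0.45, 0.05, 0.5) 2.71 [array([372., 185.]), array([357., 139.]), array([212., 239.])]
(0.45, 0.05, 0.5) 3.14 [array([356., 203.]), array([358., 156.]), array([183., 188.])]
(0.45, 0.05, 0.5) -1.57 [array([276., 195.]), array([316., 187.]), array([291.,   4.])]
(0.45, 0.05, 0.5) 1.57 [array([368., 121.]), array([325., 112.]), array([343., 287.])]
(0.42, -0.17, 0.45) 2.71 [array([516., 151.]), array([472., 107.]), array([341., 212.])]
(0.42, -0.17, 0.45) 3.14 [array([491., 229.]), array([468., 173.]), array([321., 216.])]
(0.42, -0.17, 0.45) -1.57 [array([260., 318.]), array([303., 287.]), array([271., 169.])]
(0.42, -0.17, 0.45) 1.57 [array([404., -52.]), array([344., -21.]), array([370., 169.])]
(0.42, -0.03, 0.5) 2.71 [array([420., 181.]), array([397., 136.]), array([262., 236.])]
(0.42, -0.03, 0.5) 3.14 [array([399., 219.]), array([393., 169.]), array([235., 206.])]
(0.42, -0.03, 0.5) -1.57 [array([262., 236.]), array([303., 221.]), array([272.,  67.])]
(0.42, -0.03, 0.5) 1.57 [array([389.,  69.]), array([340.,  71.]), array([362., 246.])]
```

Call:
{"api": "jog_arm", "payload": {"deltas": [0.5, -1, 0.5, 0, 0, 0, 0.5, -1, 0.5, 0, 0, 0, 0.5, -1, 0.5, 0, 0, 0, 0.5, -1, 0.5, 0, 0, 0], "claw": 1}}

```text
time: 0.48
tool_pos: [0.2724, 0.3736, 0.2905]
tool_rot: [3.139, 0.003, 2.706]
contact_force: [1.5, 1.1, 0.6]
opening: 0.0919
```

Call:
{"api": "jog_arm", "payload": {"deltas": [0.5, -1, 0.5, 0, 0, 0, 0.5, -1, 0.5, 0, 0, 0, 0.5, -1, 0.5, 0, 0, 0, 0.5, -1, 0.5, 0, 0, 0]}}

```text
time: 0.82
tool_pos: [0.3226, 0.2734, 0.3404]
tool_rot: [3.139, 0.005, 2.705]
contact_force: [0.8, 1.3, 0.8]
opening: 0.0918
```

Call:
{"api": "jog_arm", "payload": {"deltas": [0.5, -1, 0.5, 0, 0, 0, 0.5, -1, 0.5, 0, 0, 0, 0.5, -1, 0.5, 0, 0, 0, 0.5, -1, 0.5, 0, 0, 0]}}

```text
time: 1.15
tool_pos: [0.3726, 0.1733, 0.3899]
tool_rot: [3.14, 0.005, 2.704]
contact_force: [0.2, -0.2, 1.1]
opening: 0.0914
```

Call:
{"api": "jog_arm", "payload": {"deltas": [0.5, -1, 0.5, 0, 0, 0, 0.5, -1, 0.5, 0, 0, 0, 0.5, -1, 0.5, 0, 0, 0, 0.5, -1, 0.5, 0, 0, 0, 0.5, -1, 0.5, 0, 0, 0]}}

```text
time: 1.57
tool_pos: [0.4205, 0.0763, 0.4373]
tool_rot: [3.141, -0.001, 2.707]
contact_force: [-0.0, -0.1, 0.8]
opening: 0.0917
```

```bash
python3 - <<'E'
from h import *
p,im=snap("wrist","w1.png")
snap("scene","scene1.png"); snap("side","side1.png")
cv2.imwrite("pics/w1v.png",cv2.resize(im,(800,500),interpolation=cv2.INTER_CUBIC))
E
```

```text
(no output)
```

View pics/w1v.png

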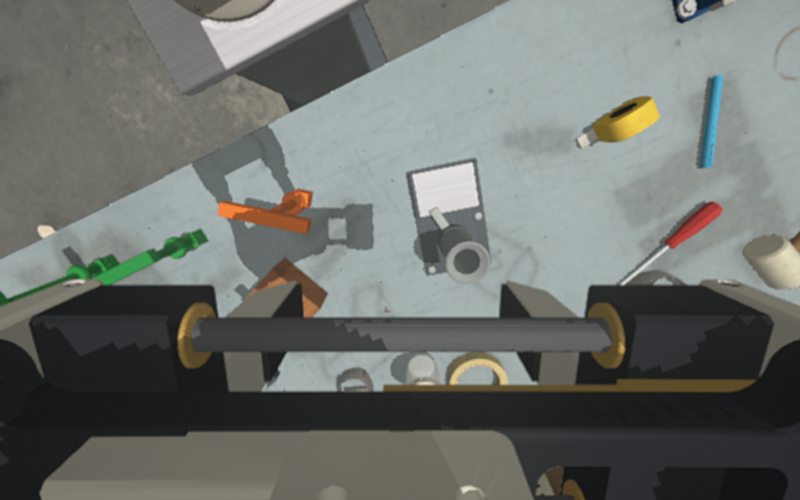

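Call:
{"api": "jog_arm", "payload": {"deltas": [0, -1, 0, 0, 0, 0, 0, -1, 0, 0, 0, 0, 0, -1, 0, 0, 0, 0]}}

```text
time: 1.97
tool_pos: [0.4192, -0.0244, 0.437]
tool_rot: [-3.14, -0.001, 2.712]
contact_force: [1.1, 0.6, 0.2]
opening: 0.0919
```

Call:
{"api": "jog_arm", "payload": {"deltas": [0, -0.5, 0, 0, 0, 0, 0, -0.5, 0, 0, 0, 0, 0, -0.5, 0, 0, 0, 0]}}

```text
time: 2.22
tool_pos: [0.4195, -0.0738, 0.4369]
tool_rot: [-3.141, -0.002, 2.708]
contact_force: [-0.8, 0.1, -0.3]
opening: 0.0916
```

The wrist view shows the fixture with the post mouth at about (374,210) native and the carrier at (356,150). The tongue runs from the post at about (349,172). The gripper hides the key, so I'll move outward.

Call:
{"api": "jog_arm", "payload": {"deltas": [0.9, -0.5, 0.2, 0, 0, 0, 0.9, -0.5, 0.2, 0, 0, 0, 0.9, -0.5, 0.2, 0, 0, 0, 0.9, -0.5, 0.2, 0, 0, 0]}}

```text
time: 2.55
tool_pos: [0.5128, -0.1226, 0.4559]
tool_rot: [3.141, -0.002, 2.711]
contact_force: [1.6, -0.3, -0.8]
opening: 0.0919
```

```bash
python3 - <<'E'
from h import *
p,im=snap("wrist","w2.png")
s,sd=snap("side","side2.png");c,sc=snap("scene","scene2.png")
q=proj(s,(.49,-.17,.15));r=proj(c,(.51,-.03,.1));print(q,r)
a=cv2.resize(im,(800,500),interpolation=cv2.INTER_CUBIC)[:330,100:700]
b=cv2.resize(sc[90:230,270:430],None,fx=1.9,fy=1.9,interpolation=cv2.INTER_CUBIC)
cv2.imwrite("pics/w2v.png",np.vstack([a,cv2.copyMakeBorder(b,0,0,0,600-b.shape[1],cv2.BORDER_CONSTANT)]))
E
```

```text
[275.78528646 212.15119554] [327.17917295 200.28112128]
```

View pics/w2v.png

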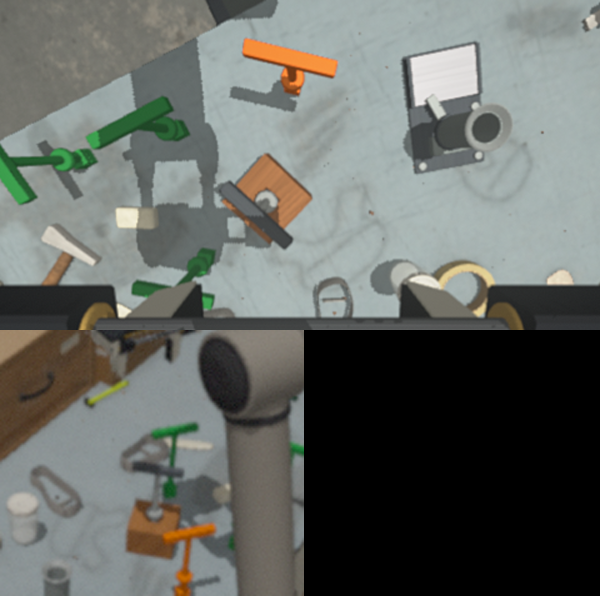

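w2 shows the bar from about (260,148) to (310,194) native, the holder beneath it, the post mouth at (471,102), the carrier at (435,60), and the tongue tip at about (426,82) pointing towards the carrier's edge. Next I'll extract these precisely.

```bash
cat > m.py <<'E'
from h import *
def big(mask,box):
    x0,y0,x1,y1=box; m=np.zeros_like(mask); m[y0:y1,x0:x1]=mask[y0:y1,x0:x1]
    cs,_=cv2.findContours(m,cv2.RETR_EXTERNAL,cv2.CHAIN_APPROX_NONE); return max(cs,key=cv2.contourArea)
E
python3 - <<'E'
from m import *
p1,i1=load('w1');p2,i2=load('w2');ps,s2=load('side2');pc,c2=load('scene2')
for nm,im,pts in (('w2',i2,[(285,172),(275,160),(266,166),(300,180),(290,140),(300,165),(435,60),(471,102),(455,100),(482,98)]),('side',s2,[(275,199),(260,197),(275,190),(346,187),(340,186),(330,190)]),('scene',c2,[(352,162),(352,160),(300,215),(300,220)])):
    print(nm,[tuple(int(v) for v in im[y,x]) for x,y in pts])
# bar
g=cv2.cvtColor(i2,cv2.COLOR_BGR2HSV)
for thr in (80,95):
    m=((g[:,:,1]<70)&(g[:,:,2]<thr)).astype(np.uint8)
    c=big(m,(250,135,325,205));r=cv2.minAreaRect(c);print('bar w2',thr,cv2.contourArea(c),r)
gc=cv2.cvtColor(s2,cv2.COLOR_BGR2HSV)
m=((gc[:,:,1]<70)&(gc[:,:,2]<110)).astype(np.uint8);c=big(m,(255,190,300,208));print('bar side',cv2.minAreaRect(c),cv2.contourArea(c))
gc=cv2.cvtColor(c2,cv2.COLOR_BGR2HSV)
m=((gc[:,:,1]<90)&(gc[:,:,2]<110)).astype(np.uint8);c=big(m,(332,152,372,172));print('bar scene',cv2.minAreaRect(c),cv2.contourArea(c))
for n,p,im,b in (('w1',p1,i1,(320,125,395,165)),('w2',p2,i2,(400,30,468,90))):
    g=cv2.cvtColor(im,cv2.COLOR_BGR2HSV);m=((g[:,:,1]<30)&(g[:,:,2]>195)).astype(np.uint8)
    c=big(m,b);r=cv2.minAreaRect(c);bp=cv2.boxPoints(r);print('carrier',n,r,'\n',np.array([plane(p,q,.014) for q in bp]).round(4),plane(p,r[0],.014))
f=lambda im,b,k:cv2.resize(im[b[1]:b[3],b[0]:b[2]],None,fx=k,fy=k,interpolation=cv2.INTER_CUBIC)
A=f(i1,(320,120,400,230),5);B=f(i2,(400,25,490,135),5);
C=f(s2,(320,175,370,235),5); 
o=np.zeros((550,1150,3),np.uint8);o[:,:400]=A;o[:,400:850]=B;o[:300,850:1100]=C
cv2.imwrite('pics/fx.png',o[:, :]) ; cv2.imwrite('pics/fxv.png',cv2.resize(o,(800,383),interpolation=cv2.INTER_AREA))
E
```

```text
w2 [(91, 90, 87), (107, 106, 101), (69, 105, 155), (66, 66, 63), (83, 127, 185), (121, 127, 129), (222, 222, 225), (71, 74, 70), (161, 167, 164), (139, 145, 140)]
side [(81, 73, 71), (79, 72, 71), (136, 144, 149), (116, 117, 113), (166, 167, 167), (181, 176, 173)]
scene [(58, 53, 51), (85, 85, 85), (104, 106, 103), (98, 98, 92)]
bar w2 80 353.0 ((285.6984558105469, 172.1751251220703), (67.17665100097656, 11.953296661376953), 41.423667907714844)
bar w2 95 444.5 ((285.6602478027344, 171.54421997070312), (69.20068359375, 13.75094223022461), 41.987213134765625)
bar side ((276.5264587402344, 198.6558837890625), (35.357086181640625, 9.203579902648926), 4.39870548248291) 201.0
bar scene ((352.5, 161.5), (19.0, 37.0), 90.0) 238.5
carrier w1 ((356.5358581542969, 151.0245361328125), (34.15481185913086, 48.4678840637207), 79.3803482055664) 
 [[0.3998 0.1049 0.014 ]
 [0.4228 0.1939 0.014 ]
 [0.4875 0.181  0.014 ]
 [0.4643 0.0892 0.014 ]] [0.44315367 0.14255723 0.014     ]
carrier w2 ((435.8414611816406, 63.57317352294922), (50.135921478271484, 51.90282440185547), 83.6598129272461) 
 [[0.3936 0.1059 0.014 ]
 [0.4239 0.1938 0.014 ]
 [0.5096 0.1776 0.014 ]
 [0.4784 0.0859 0.014 ]] [0.45051999 0.14114525 0.014     ]
```

View pics/fxv.png

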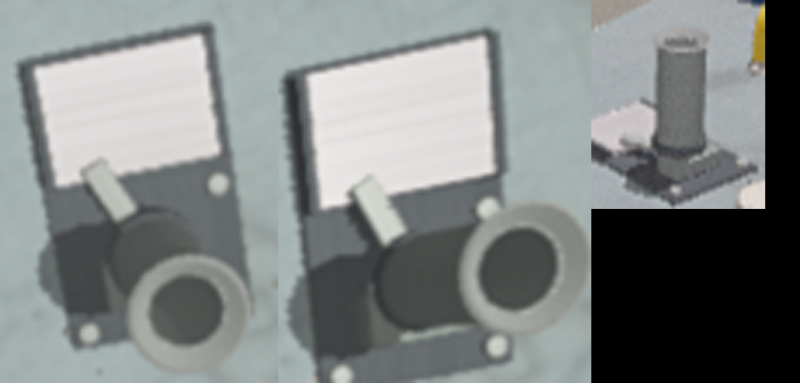

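The montage shows the mouth ring centred at w1 (374.3,209.7) and w2 (470.6,102.0). The tongue sits counter-clockwise of the carrier's centreline, so the latch is still open. Next I'll triangulate.

```bash
python3 - <<'E'
from m import *
p1,i1=load('w1');p2,i2=load('w2');ps,s2=load('side2');pc,c2=load('scene2')
M=lambda o,x0,u:(np.array(u)-[x0,0])/3.478+o
X,e=tri([ray(p1,(374.3,209.7)),ray(p2,(470.6,102.0))]);print('mouth w1w2',X,e, plane(p1,(374.3,209.7),.138),plane(p2,(470.6,102.),.138))
sm=M((320,175),591.5,(681,41));print('side mouth',sm,plane(ps,sm,.138))
X3,e=tri([ray(p1,(374.3,209.7)),ray(p2,(470.6,102.0)),ray(ps,sm)]);print('3',X3,e)
c1=[plane(p1,M((320,120),0,u),.014) for u in ((33,66),(208,35),(219,153),(57,187))]
c2_=[plane(p2,M((400,25),278.3,u),.014) for u in ((304,74),(492,38),(497,174),(318,211))]
for c in (c1,c2_):
    c=np.array(c)[:,:2];print(c.round(4).tolist(),c.mean(0))
    d=lambda a:np.arctan2(a[1],a[0])
    print('yaw x from edges',d(c[2]-c[1]),d(c[3]-c[0]),'from far edge',d(c[1]-c[0])-np.pi/2,d(c[2]-c[3])-np.pi/2,'from centre',d(X[:2]-c.mean(0)),np.linalg.norm(X[:2]-c.mean(0)))
t1=[plane(p1,M((320,120),0,u),.020)[:2] for u in ((95,168),(124,216))];t2=[plane(p2,M((400,25),278.3,u),.020)[:2] for u in ((363,184),(393,238))]
for t in (t1,t2): print('tongue',t,np.arctan2(*(t[1]-t[0])[::-1]), 'tip dir',np.arctan2(*(X[:2]-t[0])[::-1]))
w,s,c=(285.7,172.),(276.5,198.2),(352.5,161.5)
for rs in ([ray(p2,w),ray(ps,s)],[ray(p2,w),ray(pc,c)],[ray(p2,w),ray(ps,s),ray(pc,c)]):print('bar',*tri(rs))
g=cv2.cvtColor(i2,cv2.COLOR_BGR2HSV);m=((g[:,:,1]<70)&(g[:,:,2]<95)).astype(np.uint8)
cc=big(m,(250,135,325,205));l=cv2.fitLine(cc,cv2.DIST_L2,0,.01,.01).ravel()
a=plane(p2,l[2:]-20*l[:2],.195);b=plane(p2,l[2:]+20*l[:2],.195);print('bar yaw',np.arctan2(*(b-a)[1::-1]))
# bar edge rays and holder edge crop
cv2.imwrite('pics/barz.png',cv2.resize(i2[120:205,245:355],None,fx=7,fy=7,interpolation=cv2.INTER_CUBIC))
E
```

```text
mouth w1w2 [0.52392626 0.12386516 0.13389384] [np.float64(6.200717136506082e-05), np.float64(6.200717136500521e-05)] [0.52235198 0.12367341 0.138     ] [0.52333578 0.12199709 0.138     ]
side mouth [345.73317999 186.78838413] [0.52878033 0.11484553 0.138     ]
3 [0.52365861 0.12361197 0.1338708 ] [np.float64(0.00030233143711569415), np.float64(0.0004090579780045888), np.float64(0.0007060258062157981)]
[[0.4002, 0.1046], [0.4254, 0.1982], [0.4882, 0.1796], [0.4675, 0.0889]] [0.44531422 0.14280853]
yaw x from edges -0.2879671140361873 -0.22884065834066913 from far edge -0.2632839418199071 -0.225342547599372 from centre -0.2364646897189972 0.08086224893471268
[[0.401, 0.1034], [0.4261, 0.198], [0.4905, 0.1806], [0.4678, 0.0869]] [0.44634919 0.14221705]
yaw x from edges -0.2637683806189168 -0.24194997432135246 from far edge -0.25918515908838113 -0.23825669473521138 from centre -0.23229292082314193 0.07971821480990056
tongue [array([0.4654317, 0.1127737]), array([0.49753235, 0.11668289])] 0.12118267323180736 tip dir 0.18739058985837867
tongue [array([0.46489704, 0.11152075]), array([0.49749044, 0.11717662])] 0.17181704746046467 tip dir 0.20615272061436776
bar [ 0.49588706 -0.16940269  0.19416668] [np.float64(0.0002696916129254519), np.float64(0.0002696916129254247)]
bar [ 0.49576705 -0.16849034  0.19779101] [np.float64(0.00010833404175328029), np.float64(0.00010833404175318561)]
bar [ 0.49644812 -0.16990602  0.19521233] [np.float64(0.0009882918553948243), np.float64(0.0006867514080148309), np.float64(0.0010149612952575246)]
bar yaw 0.28442809661233726
```

View pics/barz.png

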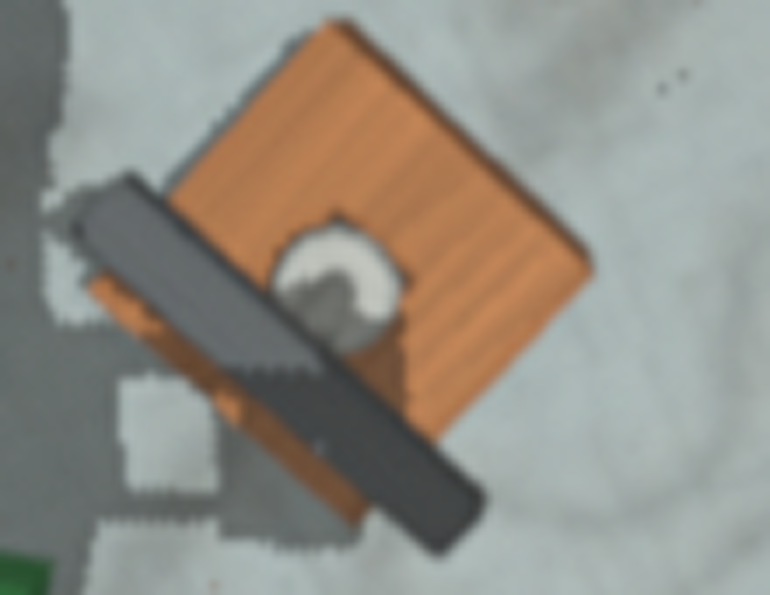

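Estimates so far:

| Item | Value |
|---|---|
| Bar top centre | (0.496, -0.1695), z about 0.195 (text: 0.198) |
| Bar yaw | about 0.285 |
| Post axis | about (0.523, 0.123) |
| Fixture yaw | about -0.245 |
| Latch | about 0.16 |

A tool yaw of 0.285+π leaves enough wrist range. I'll approach above the key at z = 0.30 and rotate +0.716 rad (0.456 units).

Call:
{"api": "jog_arm", "payload": {"deltas": [-0.14, -0.46, -0.4, 0, 0, 0.08, -0.14, -0.46, -0.8, 0, 0, 0.16, -0.14, -0.46, -0.9, 0, 0, 0.24, -0.14, -0.46, -0.9, 0, 0, 0.32, -0.14, -0.46, -0.9, 0, 0, 0.4], "claw": 0.45}}

```text
time: 3.12
tool_pos: [0.494, -0.1674, 0.3666]
tool_rot: [3.139, -0.002, -2.944]
contact_force: [-0.1, 0.4, 0.7]
opening: 0.0632
```

Call:
{"api": "jog_arm", "payload": {"deltas": [0, 0, -0.3, 0, 0, 0.056, 0, 0, -0.68, 0, 0, 0.056, 0, 0, -0.68, 0, 0, 0.056, 0, 0, -0.68, 0, 0, 0.056, 0, 0, -0.68, 0, 0, 0.056]}}

```text
time: 3.53
tool_pos: [0.4963, -0.1687, 0.3023]
tool_rot: [-3.139, 0.003, -2.862]
contact_force: [0.3, 0.6, 0.2]
opening: 0.0414
```

```bash
python3 - <<'E'
from m import *
p2,i2=load('w2')
M=lambda x,y:(245+x/7,120+y/7)
for a,b,z in (((78,225),(437,555),.198),((128,175),(485,500),.198),((345,20),(590,262),.065)):
    d=plane(p2,M(*b),z)-plane(p2,M(*a),z);print(np.arctan2(d[1],d[0]))
print(np.mean([plane(p2,M(*q),.198) for q in ((78,225),(437,555),(128,175),(485,500))],0))
o=robot.observe();print(o['tool_pos'],o['tool_rot'],o['qpos'].round(3),o['opening'])
pw,iw=snap('wrist','w3.png');ps,s=snap('side','side3.png');pc,c=snap('scene','scene3.png')
t=np.array([.496,-.1695,.19]);print(proj(pw,t),proj(ps,t),proj(pc,t))
a=cv2.resize(iw[100:300,200:440],None,fx=1.65,fy=1.65);b=cv2.resize(s[120:280,230:330],(200,320));d=cv2.resize(c[120:220,310:410],None,fx=2,fy=2)
o=np.zeros((330,800,3),np.uint8);o[:330,:396]=a[:330];o[:320,396:596]=b;o[:200,600:800]=d
cv2.imwrite('pics/v3.png',o)
E
```

```text
0.37237175009303997
0.3838403190256272
0.365012322211912
[ 0.49632403 -0.16865214  0.198     ]
[ 0.49629387 -0.16873176  0.3023326 ] [-3.13933121e+00  2.67963104e-03 -2.86215018e+00] [-0.474  0.296  1.411  0.     1.431 -2.324] 0.041401532069545374
[320.59604882 195.32166563] [276.68908155 199.60963144] [352.48976358 162.9685334 ]
```

View pics/v3.png

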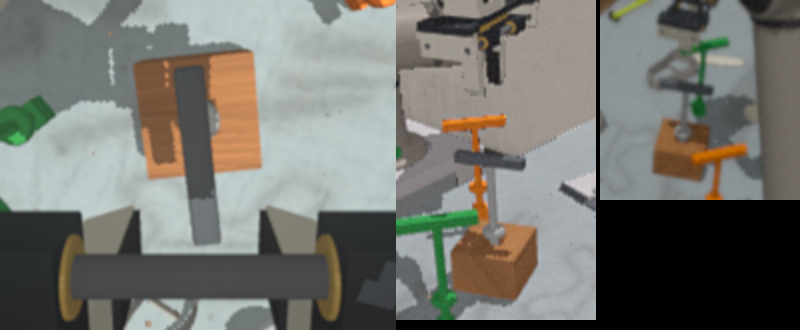

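The bar is centred between the jaws at about (319,194) native, but tilted about 0.09 rad. The edge fits also give yaw 0.37 to 0.38, so I'll correct the yaw, descend and grip.

Call:
{"api": "jog_arm", "payload": {"deltas": [0, 0, -0.25, 0, 0, 0.055, 0, 0, -0.5, 0, 0, 0.055, 0, 0, -0.75, 0, 0, 0.055, 0, 0, -1, 0, 0, 0.055]}}

```text
time: 4.02
tool_pos: [0.4965, -0.1695, 0.2003]
tool_rot: [-3.139, 0.002, -2.776]
contact_force: [0.7, 0.2, 0.2]
opening: 0.0414
```

Call:
{"api": "jog_arm", "payload": {"deltas": [0, 0, -0.09, 0, 0, 0, 0, 0, -0.18, 0, 0, 0, 0, 0, -0.18, 0, 0, 0, 0, 0, -0.18, 0, 0, 0]}}

```text
time: 4.35
tool_pos: [0.4964, -0.1695, 0.1829]
tool_rot: [-3.14, 0.001, -2.776]
contact_force: [0.5, 0.5, -0.0]
opening: 0.0414
```

Call:
{"api": "jog_arm", "payload": {"deltas": [0, 0, 0, 0, 0, 0, 0, 0, 0, 0, 0, 0, 0, 0, 0, 0, 0, 0, 0, 0, 0, 0, 0, 0, 0, 0, 0, 0, 0, 0], "claw": 0, "newtons": 50}}

```text
time: 4.77
tool_pos: [0.4959, -0.1693, 0.1822]
tool_rot: [-3.141, 0.001, -2.776]
contact_force: [0.4, 0.5, 1.0]
opening: 0.0157
```

Call:
{"api": "jog_arm", "payload": {"deltas": [0, 0, 0, 0, 0, 0, 0, 0, 0, 0, 0, 0]}}

```text
time: 4.93
tool_pos: [0.496, -0.1693, 0.1822]
tool_rot: [-3.141, 0.001, -2.776]
contact_force: [-0.1, -0.8, 4.1]
opening: 0.0156
```

```bash
python3 -c "
from cell import robot
o=robot.observe();[print(k,o[k]) for k in ('time','tool_pos','tool_rot','contact_force','torque','opening')]"
```

```text
time 4.9333
tool_pos [ 0.49599289 -0.16934985  0.18223984]
tool_rot [-3.14082582e+00  7.51477089e-04 -2.77618530e+00]
contact_force [-0.07145764 -0.8334264   4.07741713]
torque [ 0.09534416  0.08905611 -0.01883113]
opening 0.015623090090231809
```

Call:
{"api": "jog_arm", "payload": {"deltas": [0, 0, 0.25, 0, 0, 0, 0, 0, 0.5, 0, 0, 0, 0, 0, 0.8, 0, 0, 0, 0, 0, 0.8, 0, 0, 0]}}

```text
time: 5.27
tool_pos: [0.4976, -0.17, 0.2667]
tool_rot: [-3.135, 0.006, -2.776]
contact_force: [0.8, -1.0, -1.4]
opening: 0.0155
```

Call:
{"api": "jog_arm", "payload": {"deltas": [0, 0, 0.4, 0, 0, 0, 0, 0, 0.8, 0, 0, 0, 0, 0, 0.8, 0, 0, 0]}}

```text
time: 5.52
tool_pos: [0.4976, -0.1701, 0.3483]
tool_rot: [-3.133, 0.008, -2.776]
contact_force: [-0.0, -0.7, -1.7]
opening: 0.0159
```

Call:
{"api": "jog_arm", "payload": {"deltas": [0.09, 0.3, 0, 0, 0, 0, 0.09, 0.6, 0, 0, 0, 0, 0.09, 1, 0, 0, 0, 0]}}

```text
time: 5.77
tool_pos: [0.5045, -0.0694, 0.3398]
tool_rot: [3.141, -0.002, -2.779]
contact_force: [0.9, 0.3, -3.7]
opening: 0.0155
```

Call:
{"api": "jog_arm", "payload": {"deltas": [0.09, 0.3, 0, 0, 0, 0, 0.09, 0.6, 0, 0, 0, 0, 0.09, 1, 0, 0, 0, 0]}}

```text
time: 6.02
tool_pos: [0.5135, 0.0313, 0.3399]
tool_rot: [3.141, -0.002, -2.777]
contact_force: [0.6, 0.2, -3.0]
opening: 0.0158
```

Call:
{"api": "jog_arm", "payload": {"deltas": [0.09, 0.3, 0, 0, 0, 0, 0.09, 0.6, 0, 0, 0, 0, 0.09, 0.92, 0, 0, 0, 0, 0.09, 0.92, 0, 0, 0, 0, 0.09, 0.92, 0, 0, 0, 0]}}

```text
time: 6.43
tool_pos: [0.5221, 0.1243, 0.34]
tool_rot: [3.141, -0.003, -2.773]
contact_force: [-0.1, -0.6, -2.9]
opening: 0.0155
```

```bash
python3 - <<'E'
from m import *
o=robot.observe();[print(k,o[k]) for k in ('time','tool_pos','tool_rot','contact_force','torque','opening')]
pw,iw=snap('wrist','w4.png');ps,s=snap('side','side4.png');pc,c=snap('scene','scene4.png')
t=np.array([.523,.123,.138]);print(proj(pw,t),proj(ps,t),proj(pc,t))
u=proj(ps,t).astype(int);v=proj(pc,t).astype(int)
o=np.zeros((600,800,3),np.uint8)
o[:600,:420]=cv2.resize(s[u[1]-60:u[1]+60,u[0]-42:u[0]+42],(420,600),interpolation=cv2.INTER_CUBIC)
o[:350,430:780]=cv2.resize(c[v[1]-40:v[1]+30,v[0]-35:v[0]+35],(350,350),interpolation=cv2.INTER_CUBIC)
o[360:600,430:782]=cv2.resize(iw[100:260,200:435],(352,240))
cv2.imwrite('pics/v4.png',o)
E
```

```text
time 6.4333
tool_pos [0.52214569 0.12426545 0.34003176]
tool_rot [ 3.14089827e+00 -2.56631073e-03 -2.77291096e+00]
contact_force [-0.10856914 -0.62499925 -2.8625152 ]
torque [ 0.01237024  0.02889824 -0.03761856]
opening 0.015500028626573695
[319.73889984 177.81435878] [345.69275287 185.57052162] [299.09883886 215.81922574]
```

View pics/v4.png

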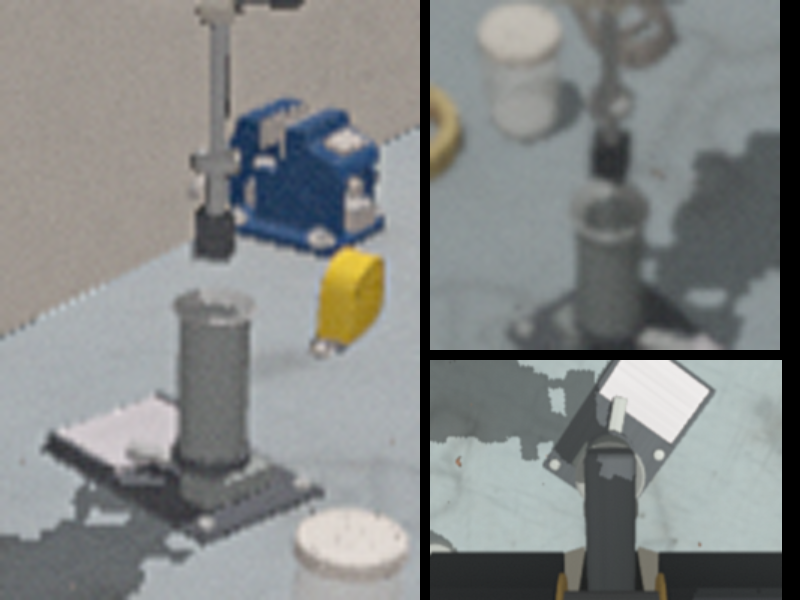

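The side and scene crops show the key hanging upright and centred over the mouth: head at x 214 against mouth at 214, and 610 against 611. I'll lower it into the bore in steps and watch the forces.

Call:
{"api": "jog_arm", "payload": {"deltas": [0, 0, -0.15, 0, 0, 0, 0, 0, -0.3, 0, 0, 0, 0, 0, -0.4, 0, 0, 0, 0, 0, -0.4, 0, 0, 0]}}

```text
time: 6.92
tool_pos: [0.5218, 0.1217, 0.2993]
tool_rot: [3.14, -0.005, -2.778]
contact_force: [0.4, -0.3, -2.8]
opening: 0.0155
```

Call:
{"api": "jog_arm", "payload": {"deltas": [0, 0, -0.05, 0, 0, 0, 0, 0, -0.1, 0, 0, 0, 0, 0, -0.15, 0, 0, 0, 0, 0, -0.2, 0, 0, 0]}}

```text
time: 7.25
tool_pos: [0.5229, 0.1228, 0.2817]
tool_rot: [-3.141, 0.001, -2.776]
contact_force: [0.0, 0.3, -2.8]
opening: 0.0157
```

```bash
python3 -c "
from cell import robot
o=robot.observe();[print(k,o[k]) for k in ('time','tool_pos','tool_rot','contact_force','torque','opening')]"
```

```text
time 7.25
tool_pos [0.5228937  0.12275462 0.28169924]
tool_rot [-3.14144889e+00  7.84551106e-04 -2.77624781e+00]
contact_force [ 0.03006949  0.33893335 -2.83016991]
torque [ 0.10171717 -0.000654   -0.00144578]
opening 0.01567390989023161
```

Entered without contact. Commanded z is 0.280. Next the collar goes into the flare (TCP about 0.247 to 0.239), then on to just above the stem.

Call:
{"api": "jog_arm", "payload": {"deltas": [0, 0, -0.1, 0, 0, 0, 0, 0, -0.2, 0, 0, 0, 0, 0, -0.3, 0, 0, 0, 0, 0, -0.3, 0, 0, 0]}}

```text
time: 7.58
tool_pos: [0.5216, 0.1228, 0.249]
tool_rot: [3.14, -0.004, -2.776]
contact_force: [0.4, 0.9, -4.3]
opening: 0.0156
```

Call:
{"api": "jog_arm", "payload": {"deltas": [0, 0, -0.05, 0, 0, 0, 0, 0, -0.1, 0, 0, 0, 0, 0, -0.15, 0, 0, 0, 0, 0, -0.2, 0, 0, 0, 0, 0, -0.2, 0, 0, 0]}}

```text
time: 8.0
tool_pos: [0.5223, 0.1228, 0.2306]
tool_rot: [3.141, -0.002, -2.776]
contact_force: [-0.2, 0.8, -3.7]
opening: 0.0154
```

```bash
python3 -c "
from cell import robot
o=robot.observe();[print(k,o[k]) for k in ('time','tool_pos','tool_rot','contact_force','torque','opening')]"
```

```text
time 8.0
tool_pos [0.52226817 0.12279237 0.23064271]
tool_rot [ 3.14101828e+00 -1.53007744e-03 -2.77617028e+00]
contact_force [-0.19776257  0.78143369 -3.66729626]
torque [0.11978599 0.06520993 0.00513306]
opening 0.015386462153678055
```

Call:
{"api": "jog_arm", "payload": {"deltas": [0, 0, -0.05, 0, 0, 0, 0, 0, -0.1, 0, 0, 0, 0, 0, -0.12, 0, 0, 0, 0, 0, -0.12, 0, 0, 0]}}

```text
time: 8.33
tool_pos: [0.5224, 0.1228, 0.2191]
tool_rot: [3.141, -0.001, -2.776]
contact_force: [0.1, 0.6, -3.2]
opening: 0.0156
```

Call:
{"api": "jog_arm", "payload": {"deltas": [0, 0, -0.01, 0, 0, 0, 0, 0, -0.02, 0, 0, 0, 0, 0, -0.02, 0, 0, 0]}}

```text
time: 8.58
tool_pos: [0.5227, 0.1228, 0.2177]
tool_rot: [3.142, 0.0, -2.776]
contact_force: [-0.1, 0.8, -2.0]
opening: 0.0155
```

Call:
{"api": "jog_arm", "payload": {"deltas": [0, 0, -0.01, 0, 0, 0, 0, 0, -0.02, 0, 0, 0, 0, 0, -0.02, 0, 0, 0]}}

```text
time: 8.83
tool_pos: [0.5226, 0.1228, 0.2156]
tool_rot: [3.141, -0.0, -2.776]
contact_force: [-0.2, -0.5, -3.4]
opening: 0.0157
```

Call:
{"api": "jog_arm", "payload": {"deltas": [0, 0, -0.01, 0, 0, 0, 0, 0, -0.01, 0, 0, 0, 0, 0, -0.01, 0, 0, 0]}}

```text
time: 9.08
tool_pos: [0.5229, 0.1229, 0.2151]
tool_rot: [-3.141, 0.001, -2.776]
contact_force: [-0.4, -0.1, -0.6]
opening: 0.0158
```

Call:
{"api": "jog_arm", "payload": {"deltas": [0, 0, -0.01, 0, 0, 0, 0, 0, -0.01, 0, 0, 0, 0, 0, -0.01, 0, 0, 0]}}

```text
time: 9.33
tool_pos: [0.5232, 0.1229, 0.2148]
tool_rot: [-3.141, 0.002, -2.776]
contact_force: [0.0, -0.8, 4.3]
opening: 0.0157
```

Contact with the stem top: about 7 N of pressing at z = 0.2148. Now I'll search clockwise in small steps.

Call:
{"api": "jog_arm", "payload": {"deltas": [0, 0, 0, 0, 0, -0.04, 0, 0, 0, 0, 0, -0.08, 0, 0, 0, 0, 0, -0.08]}}

```text
time: 9.58
tool_pos: [0.5233, 0.1229, 0.2149]
tool_rot: [-3.141, 0.002, -2.905]
contact_force: [-1.1, -0.5, 5.1]
opening: 0.0155
```

Call:
{"api": "jog_arm", "payload": {"deltas": [0, 0, 0, 0, 0, -0.03, 0, 0, 0, 0, 0, -0.05, 0, 0, 0, 0, 0, -0.05]}}

```text
time: 9.83
tool_pos: [0.5233, 0.1229, 0.2149]
tool_rot: [-3.142, 0.002, -2.982]
contact_force: [-1.2, 0.3, 5.2]
opening: 0.0156
```

Call:
{"api": "jog_arm", "payload": {"deltas": [0, 0, 0, 0, 0, -0.03, 0, 0, 0, 0, 0, -0.05, 0, 0, 0, 0, 0, -0.05]}}

```text
time: 10.08
tool_pos: [0.5233, 0.1229, 0.2149]
tool_rot: [3.141, 0.002, -3.061]
contact_force: [0.1, 0.1, 5.1]
opening: 0.0155
```

Call:
{"api": "jog_arm", "payload": {"deltas": [0, 0, 0, 0, 0, -0.03, 0, 0, 0, 0, 0, -0.05, 0, 0, 0, 0, 0, -0.05]}}

```text
time: 10.33
tool_pos: [0.5233, 0.1229, 0.2149]
tool_rot: [3.141, 0.002, -3.139]
contact_force: [-1.6, 0.1, 5.8]
opening: 0.0154
```

Call:
{"api": "jog_arm", "payload": {"deltas": [0, 0, 0, 0, 0, -0.03, 0, 0, 0, 0, 0, -0.05, 0, 0, 0, 0, 0, -0.05]}}

```text
time: 10.58
tool_pos: [0.5233, 0.1229, 0.2149]
tool_rot: [3.141, 0.002, 3.066]
contact_force: [-0.5, -0.1, 5.5]
opening: 0.0157
```

Call:
{"api": "jog_arm", "payload": {"deltas": [0, 0, 0, 0, 0, -0.03, 0, 0, 0, 0, 0, -0.05, 0, 0, 0, 0, 0, -0.05]}}

```text
time: 10.83
tool_pos: [0.5233, 0.1229, 0.2149]
tool_rot: [3.141, 0.002, 2.987]
contact_force: [-0.8, 0.2, 5.3]
opening: 0.015
```

Call:
{"api": "jog_arm", "payload": {"deltas": [0, 0, 0, 0, 0, -0.03, 0, 0, 0, 0, 0, -0.05, 0, 0, 0, 0, 0, -0.05]}}

```text
time: 11.08
tool_pos: [0.5233, 0.1229, 0.2148]
tool_rot: [3.141, 0.002, 2.909]
contact_force: [-0.6, -0.5, 5.6]
opening: 0.0154
```

Call:
{"api": "jog_arm", "payload": {"deltas": [0, 0, 0, 0, 0, -0.03, 0, 0, 0, 0, 0, -0.05, 0, 0, 0, 0, 0, -0.05]}}

```text
time: 11.33
tool_pos: [0.5233, 0.1229, 0.2148]
tool_rot: [3.141, 0.002, 2.83]
contact_force: [0.5, -0.4, 5.2]
opening: 0.0157
```

Call:
{"api": "jog_arm", "payload": {"deltas": [0, 0, 0, 0, 0, -0.03, 0, 0, 0, 0, 0, -0.05, 0, 0, 0, 0, 0, -0.05]}}

```text
time: 11.58
tool_pos: [0.5232, 0.1229, 0.2147]
tool_rot: [3.141, 0.002, 2.752]
contact_force: [-0.7, -0.3, 4.7]
opening: 0.0154
```

Key yaw is now about -0.39, roughly the middle of the possible range. Continuing.

Call:
{"api": "jog_arm", "payload": {"deltas": [0, 0, 0, 0, 0, -0.03, 0, 0, 0, 0, 0, -0.05, 0, 0, 0, 0, 0, -0.05]}}

```text
time: 11.83
tool_pos: [0.5232, 0.1229, 0.2146]
tool_rot: [3.141, 0.002, 2.674]
contact_force: [-0.3, -1.1, 5.1]
opening: 0.0157
```

Call:
{"api": "jog_arm", "payload": {"deltas": [0, 0, 0, 0, 0, -0.03, 0, 0, 0, 0, 0, -0.05, 0, 0, 0, 0, 0, -0.05]}}

```text
time: 12.08
tool_pos: [0.523, 0.1229, 0.2142]
tool_rot: [3.141, 0.001, 2.596]
contact_force: [0.2, 0.0, 4.6]
opening: 0.0158
```

Call:
{"api": "jog_arm", "payload": {"deltas": [0, 0, 0, 0, 0, -0.02, 0, 0, 0, 0, 0, -0.03, 0, 0, 0, 0, 0, -0.03]}}

```text
time: 12.33
tool_pos: [0.5227, 0.1229, 0.2134]
tool_rot: [3.141, -0.0, 2.55]
contact_force: [1.1, 0.1, -0.7]
opening: 0.0156
```

```bash
python3 -c "
from cell import robot
o=robot.observe();[print(k,o[k]) for k in ('time','tool_pos','tool_rot','contact_force','torque','opening')]"
```

```text
time 12.3333
tool_pos [0.5227075  0.12290911 0.21337842]
tool_rot [ 3.14149248e+00 -2.60240402e-04  2.54966270e+00]
contact_force [ 1.05242475  0.08887707 -0.67744572]
torque [ 0.07694986 -0.16829731  0.02792946]
opening 0.015615180027437076
```

The force has fallen away, so the socket is aligned. I'll follow it down gently.

Call:
{"api": "jog_arm", "payload": {"deltas": [0, 0, -0.01, 0, 0, 0, 0, 0, -0.02, 0, 0, 0, 0, 0, -0.03, 0, 0, 0, 0, 0, -0.03, 0, 0, 0]}}

```text
time: 12.67
tool_pos: [0.5228, 0.1229, 0.2107]
tool_rot: [3.141, 0.0, 2.549]
contact_force: [0.6, 1.5, 2.9]
opening: 0.0154
```

Call:
{"api": "jog_arm", "payload": {"deltas": [0, 0, 0, 0, 0, -0.02, 0, 0, 0, 0, 0, -0.03, 0, 0, 0, 0, 0, -0.03]}}

```text
time: 12.92
tool_pos: [0.5226, 0.1228, 0.2104]
tool_rot: [-3.141, -0.0, 2.501]
contact_force: [1.2, 0.3, -0.8]
opening: 0.0156
```

Call:
{"api": "jog_arm", "payload": {"deltas": [0, 0, -0.01, 0, 0, 0, 0, 0, -0.03, 0, 0, 0, 0, 0, -0.03, 0, 0, 0]}}

```text
time: 13.17
tool_pos: [0.5225, 0.1228, 0.2072]
tool_rot: [-3.141, -0.001, 2.502]
contact_force: [0.9, 0.9, -2.2]
opening: 0.0151
```

```bash
python3 -c "
from cell import robot
o=robot.observe();[print(k,o[k]) for k in ('time','tool_pos','tool_rot','contact_force','torque','opening')]"
```

```text
time 13.1667
tool_pos [0.52252316 0.12282263 0.20723208]
tool_rot [-3.14126277e+00 -5.07323441e-04  2.50218619e+00]
contact_force [ 0.92090743  0.85189153 -2.20748073]
torque [ 0.14142091 -0.28010686 -0.00177071]
opening 0.015072531759579528
```

Sliding freely now, with commanded z at 0.206. I'll go down towards 0.197.

Call:
{"api": "jog_arm", "payload": {"deltas": [0, 0, -0.02, 0, 0, 0, 0, 0, -0.04, 0, 0, 0, 0, 0, -0.06, 0, 0, 0, 0, 0, -0.06, 0, 0, 0]}}

```text
time: 13.5
tool_pos: [0.5226, 0.1228, 0.2014]
tool_rot: [-3.141, -0.0, 2.502]
contact_force: [1.4, 0.6, -2.5]
opening: 0.0155
```

Call:
{"api": "jog_arm", "payload": {"deltas": [0, 0, -0.01, 0, 0, 0, 0, 0, -0.02, 0, 0, 0, 0, 0, -0.03, 0, 0, 0, 0, 0, -0.03, 0, 0, 0]}}

```text
time: 13.83
tool_pos: [0.5227, 0.1228, 0.1987]
tool_rot: [3.141, 0.0, 2.502]
contact_force: [1.2, 0.7, 1.4]
opening: 0.0154
```

Call:
{"api": "jog_arm", "payload": {"deltas": [0, 0, -0.01, 0, 0, 0, 0, 0, -0.01, 0, 0, 0, 0, 0, -0.01, 0, 0, 0]}}

```text
time: 14.08
tool_pos: [0.5227, 0.1229, 0.1977]
tool_rot: [3.141, 0.0, 2.502]
contact_force: [0.8, -0.6, 2.0]
opening: 0.0156
```

Call:
{"api": "jog_arm", "payload": {"deltas": [0, 0, -0.01, 0, 0, 0, 0, 0, -0.01, 0, 0, 0, 0, 0, -0.01, 0, 0, 0]}}

```text
time: 14.33
tool_pos: [0.5229, 0.1228, 0.1971]
tool_rot: [3.141, 0.001, 2.502]
contact_force: [0.8, 0.4, 4.9]
opening: 0.0155
```

Call:
{"api": "jog_arm", "payload": {"deltas": [0, 0, -0.01, 0, 0, 0, 0, 0, -0.01, 0, 0, 0, 0, 0, -0.01, 0, 0, 0]}}

```text
time: 14.58
tool_pos: [0.5233, 0.1229, 0.197]
tool_rot: [3.14, 0.002, 2.502]
contact_force: [-0.7, 0.4, 10.1]
opening: 0.0154
```

```bash
python3 -c "
from cell import robot
o=robot.observe();[print(k,o[k]) for k in ('time','tool_pos','tool_rot','contact_force','torque','qpos')]"
```

```text
time 14.5833
tool_pos [0.52329429 0.12288019 0.19704333]
tool_rot [3.13998669e+00 1.82322547e-03 2.50178446e+00]
contact_force [-0.74886155  0.44089104 10.07457243]
torque [ 0.02951499  0.15114422 -0.01644716]
qpos [ 8.80347446e-02  3.99126889e-01  1.55526788e+00 -1.49943709e-05
  1.18476826e+00 -8.42949228e-01]
```

Fully seated: z stops at 0.197, exactly 18 mm below first contact. I'll ease the press and turn clockwise, watching the moment about z.

Call:
{"api": "jog_arm", "payload": {"deltas": [0, 0, 0.02, 0, 0, -0.03, 0, 0, 0.02, 0, 0, -0.06, 0, 0, 0.02, 0, 0, -0.06]}}

```text
time: 14.83
tool_pos: [0.5223, 0.1228, 0.1972]
tool_rot: [-3.141, -0.001, 2.406]
contact_force: [0.8, 0.3, -0.9]
opening: 0.0158
```

```bash
cat > o.py <<'E'
from cell import robot
o=robot.observe();print(o['time'],o['tool_pos'].round(4),'yaw',o['tool_rot'][2].round(4),'F',o['contact_force'].round(1),'M',o['torque'].round(3),o['opening'].round(4))
E
python3 o.py
```

```text
Traceback (most recent call last):
  File "o.py", line 2, in <module>
    o=robot.observe();print(o['time'],o['tool_pos'].round(4),'yaw',o['tool_rot'][2].round(4),'F',o['contact_force'].round(1),'M',o['torque'].round(3),o['opening'].round(4))
                                                                                                                                                      ^^^^^^^^^^^^^^^^^^
AttributeError: 'float' object has no attribute 'round'
```

Call:
{"api": "jog_arm", "payload": {"deltas": [0, 0, 0, 0, 0, -0.03, 0, 0, 0, 0, 0, -0.06, 0, 0, 0, 0, 0, -0.06]}}

```text
time: 15.08
tool_pos: [0.5224, 0.1228, 0.1972]
tool_rot: [-3.141, -0.001, 2.313]
contact_force: [-0.7, 0.6, -1.6]
opening: 0.0157
```

```bash
python3 o.py
```

```text
Traceback (most recent call last):
  File "o.py", line 2, in <module>
    o=robot.observe();print(o['time'],o['tool_pos'].round(4),'yaw',o['tool_rot'][2].round(4),'F',o['contact_force'].round(1),'M',o['torque'].round(3),o['opening'].round(4))
                                                                                                                                                      ^^^^^^^^^^^^^^^^^^
AttributeError: 'float' object has no attribute 'round'
```

```bash
sed -i "s/,o\['opening'\].round(4)//" o.py; python3 o.py
```

```text
15.0833 [0.5224 0.1228 0.1972] yaw 2.3131 F [-0.7  0.6 -1.6] M [ 0.061 -0.088  0.031]
```

Call:
{"api": "jog_arm", "payload": {"deltas": [0, 0, 0, 0, 0, -0.02, 0, 0, 0, 0, 0, -0.04, 0, 0, 0, 0, 0, -0.04]}}

```text
time: 15.33
tool_pos: [0.5225, 0.1228, 0.1973]
tool_rot: [-3.141, -0.0, 2.252]
contact_force: [0.1, 1.4, -1.9]
opening: 0.0156
```

```bash
python3 o.py
```

```text
15.3333 [0.5225 0.1228 0.1973] yaw 2.2517 F [ 0.1  1.4 -1.9] M [ 0.093 -0.215 -0.025]
```

Call:
{"api": "jog_arm", "payload": {"deltas": [0, 0, 0, 0, 0, -0.02, 0, 0, 0, 0, 0, -0.04, 0, 0, 0, 0, 0, -0.04]}}

```text
time: 15.58
tool_pos: [0.5226, 0.1228, 0.1973]
tool_rot: [-3.141, -0.0, 2.189]
contact_force: [1.3, 0.2, -2.3]
opening: 0.0156
```

```bash
python3 o.py
```

```text
15.5833 [0.5226 0.1228 0.1973] yaw 2.1892 F [ 1.3  0.2 -2.3] M [ 0.035 -0.313  0.172]
```

Call:
{"api": "jog_arm", "payload": {"deltas": [0, 0, 0, 0, 0, -0.02, 0, 0, 0, 0, 0, -0.04, 0, 0, 0, 0, 0, -0.04]}}

```text
time: 15.83
tool_pos: [0.5225, 0.1228, 0.1973]
tool_rot: [-3.141, -0.0, 2.126]
contact_force: [1.3, 0.9, -3.5]
opening: 0.0157
```

```bash
python3 o.py
```

```text
15.8333 [0.5225 0.1228 0.1973] yaw 2.1264 F [ 1.3  0.9 -3.5] M [ 0.017 -0.289  0.082]
```

Call:
{"api": "jog_arm", "payload": {"deltas": [0, 0, 0, 0, 0, -0.02, 0, 0, 0, 0, 0, -0.04, 0, 0, 0, 0, 0, -0.04]}}

```text
time: 16.08
tool_pos: [0.5225, 0.1228, 0.1973]
tool_rot: [-3.141, -0.0, 2.064]
contact_force: [1.1, -0.2, -4.5]
opening: 0.0155
```

```bash
python3 o.py
```

```text
16.0833 [0.5225 0.1228 0.1973] yaw 2.0637 F [ 1.1 -0.2 -4.5] M [-0.009 -0.295  0.092]
```

The moment is about 0.1 N m, so the stem is turning in its play. Continuing.

Call:
{"api": "jog_arm", "payload": {"deltas": [0, 0, 0, 0, 0, -0.02, 0, 0, 0, 0, 0, -0.04, 0, 0, 0, 0, 0, -0.06]}}

```text
time: 16.33
tool_pos: [0.5225, 0.1228, 0.1973]
tool_rot: [-3.141, -0.0, 1.97]
contact_force: [0.1, 0.9, -4.1]
opening: 0.0156
```

```bash
python3 o.py
```

```text
16.3333 [0.5225 0.1228 0.1973] yaw 1.9698 F [ 0.1  0.9 -4.1] M [-0.038 -0.288  0.22 ]
```

Call:
{"api": "jog_arm", "payload": {"deltas": [0, 0, 0, 0, 0, -0.02, 0, 0, 0, 0, 0, -0.04, 0, 0, 0, 0, 0, -0.04]}}

```text
time: 16.58
tool_pos: [0.5225, 0.1228, 0.1973]
tool_rot: [-3.141, -0.0, 1.907]
contact_force: [1.3, -0.3, -5.0]
opening: 0.0156
```

```bash
python3 o.py
```

```text
16.5833 [0.5225 0.1228 0.1973] yaw 1.9069 F [ 1.3 -0.3 -5. ] M [-0.028 -0.285  0.175]
```

Call:
{"api": "jog_arm", "payload": {"deltas": [0, 0, 0, 0, 0, -0.02, 0, 0, 0, 0, 0, -0.04, 0, 0, 0, 0, 0, -0.04]}}

```text
time: 16.83
tool_pos: [0.5224, 0.1228, 0.1973]
tool_rot: [-3.141, -0.0, 1.844]
contact_force: [1.2, -0.3, -5.6]
opening: 0.0155
```

```bash
python3 o.py
```

```text
16.8333 [0.5224 0.1228 0.1973] yaw 1.8439 F [ 1.2 -0.3 -5.6] M [ 0.032 -0.27   0.176]
```

Call:
{"api": "jog_arm", "payload": {"deltas": [0, 0, 0, 0, 0, -0.02, 0, 0, 0, 0, 0, -0.04, 0, 0, 0, 0, 0, -0.04]}}

```text
time: 17.08
tool_pos: [0.5224, 0.1228, 0.1973]
tool_rot: [-3.141, 0.0, 1.781]
contact_force: [1.2, 0.3, -6.4]
opening: 0.0154
```

```bash
python3 o.py; python3 - <<'E'
from m import *
p,i=snap('wrist','w5.png')
q=proj(p,(.485,.125,.016)).astype(int);print(q)
x0,y0=max(q[0]-80,0),max(q[1]-75,0)
c=i[y0:y0+120,x0:x0+160];print(x0,y0)
cv2.imwrite('pics/w5v.png',cv2.resize(c,None,fx=5,fy=5,interpolation=cv2.INTER_CUBIC))
E
```

```text
17.0833 [0.5224 0.1228 0.1973] yaw 1.7811 F [ 1.2  0.3 -6.4] M [-0.017 -0.251  0.211]
[288 172]
208 97
```

View pics/w5v.png

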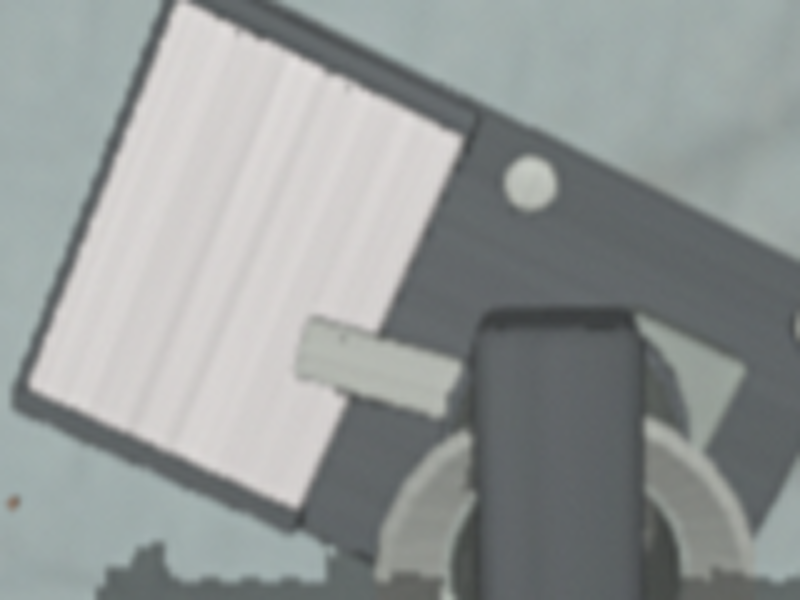

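The tongue is still about 0.15 rad (counter-clockwise) short of the carrier's axis: tongue slope 0.28 against carrier side 0.43 in the image. I'll continue in small steps and feel for the stop.

Call:
{"api": "jog_arm", "payload": {"deltas": [0, 0, -0.01, 0, 0, -0.02, 0, 0, -0.01, 0, 0, -0.04, 0, 0, -0.01, 0, 0, -0.04]}}

```text
time: 17.38
tool_pos: [0.5228, 0.1228, 0.1972]
tool_rot: [3.141, 0.0, 1.718]
contact_force: [-0.4, -0.2, -1.7]
opening: 0.0157
```

```bash
python3 o.py
```

```text
17.3833 [0.5228 0.1228 0.1972] yaw 1.7178 F [-0.4 -0.2 -1.7] M [-0.085  0.065  0.161]
```

Call:
{"api": "jog_arm", "payload": {"deltas": [0, 0, 0, 0, 0, -0.01, 0, 0, 0, 0, 0, -0.02, 0, 0, 0, 0, 0, -0.02]}}

```text
time: 17.63
tool_pos: [0.5229, 0.1228, 0.1972]
tool_rot: [3.141, 0.0, 1.685]
contact_force: [-0.1, 0.4, 2.0]
opening: 0.0155
```

```bash
python3 o.py
```

```text
17.6333 [0.5229 0.1228 0.1972] yaw 1.6849 F [-0.1  0.4  2. ] M [-0.116  0.151  0.184]
```

Call:
{"api": "jog_arm", "payload": {"deltas": [0, 0, 0, 0, 0, -0.01, 0, 0, 0, 0, 0, -0.015, 0, 0, 0, 0, 0, -0.015]}}

```text
time: 17.88
tool_pos: [0.5229, 0.1228, 0.1972]
tool_rot: [3.141, 0.0, 1.661]
contact_force: [0.1, 0.4, 4.8]
opening: 0.0157
```

```bash
python3 o.py
```

```text
17.8833 [0.5229 0.1228 0.1972] yaw 1.661 F [0.1 0.4 4.8] M [-0.161  0.106  0.205]
```

Call:
{"api": "jog_arm", "payload": {"deltas": [0, 0, 0.01, 0, 0, -0.01, 0, 0, 0.01, 0, 0, -0.01, 0, 0, 0.01, 0, 0, -0.01]}}

```text
time: 18.13
tool_pos: [0.5225, 0.1228, 0.1972]
tool_rot: [-3.141, 0.0, 1.646]
contact_force: [0.5, 0.4, -2.6]
opening: 0.0156
```

```bash
python3 o.py
```

```text
18.1333 [0.5225 0.1228 0.1972] yaw 1.6456 F [ 0.5  0.4 -2.6] M [-0.109 -0.089  0.227]
```

Call:
{"api": "jog_arm", "payload": {"deltas": [0, 0, 0, 0, 0, -0.01, 0, 0, 0, 0, 0, -0.01, 0, 0, 0, 0, 0, -0.01]}}

```text
time: 18.38
tool_pos: [0.5225, 0.1228, 0.1973]
tool_rot: [-3.141, 0.0, 1.63]
contact_force: [-0.1, 0.2, -4.3]
opening: 0.0154
```

```bash
python3 o.py
```

```text
18.3833 [0.5225 0.1228 0.1973] yaw 1.6298 F [-0.1  0.2 -4.3] M [-0.136 -0.133  0.173]
```

Call:
{"api": "jog_arm", "payload": {"deltas": [0, 0, 0, 0, 0, -0.01, 0, 0, 0, 0, 0, -0.01, 0, 0, 0, 0, 0, -0.01]}}

```text
time: 18.63
tool_pos: [0.5225, 0.1228, 0.1973]
tool_rot: [-3.141, 0.0, 1.614]
contact_force: [-0.0, -0.7, -7.0]
opening: 0.0162
```

```bash
python3 o.py
```

```text
18.6333 [0.5225 0.1228 0.1973] yaw 1.6142 F [-0.  -0.7 -7. ] M [-0.085 -0.122  0.204]
```

Call:
{"api": "jog_arm", "payload": {"deltas": [0, 0, -0.005, 0, 0, -0.01, 0, 0, -0.005, 0, 0, -0.01, 0, 0, -0.005, 0, 0, -0.01]}}

```text
time: 18.88
tool_pos: [0.5226, 0.1228, 0.1973]
tool_rot: [3.142, 0.0, 1.599]
contact_force: [-0.7, 0.9, -5.2]
opening: 0.0154
```

```bash
python3 o.py
```

```text
18.8833 [0.5226 0.1228 0.1973] yaw 1.5986 F [-0.7  0.9 -5.2] M [-0.186  0.005  0.292]
```

Call:
{"api": "jog_arm", "payload": {"deltas": [0, 0, 0, 0, 0, -0.01, 0, 0, 0, 0, 0, -0.01, 0, 0, 0, 0, 0, -0.01]}}

```text
time: 19.13
tool_pos: [0.5227, 0.1228, 0.1973]
tool_rot: [3.141, 0.0, 1.583]
contact_force: [0.6, 0.2, -3.9]
opening: 0.0156
```

```bash
python3 o.py; python3 - <<'E'
from m import *
p,i=snap('wrist','w6.png')
q=proj(p,(.485,.125,.016)).astype(int)
x0,y0=max(q[0]-80,0),max(q[1]-75,0);print(q,x0,y0)
cv2.imwrite('pics/w6v.png',cv2.resize(i[y0:y0+120,x0:x0+160],None,fx=5,fy=5,interpolation=cv2.INTER_CUBIC))
E
```

```text
19.1333 [0.5227 0.1228 0.1973] yaw 1.5829 F [ 0.6  0.2 -3.9] M [-0.096  0.086  0.472]
[287 178] 207 103
```

View pics/w6v.png

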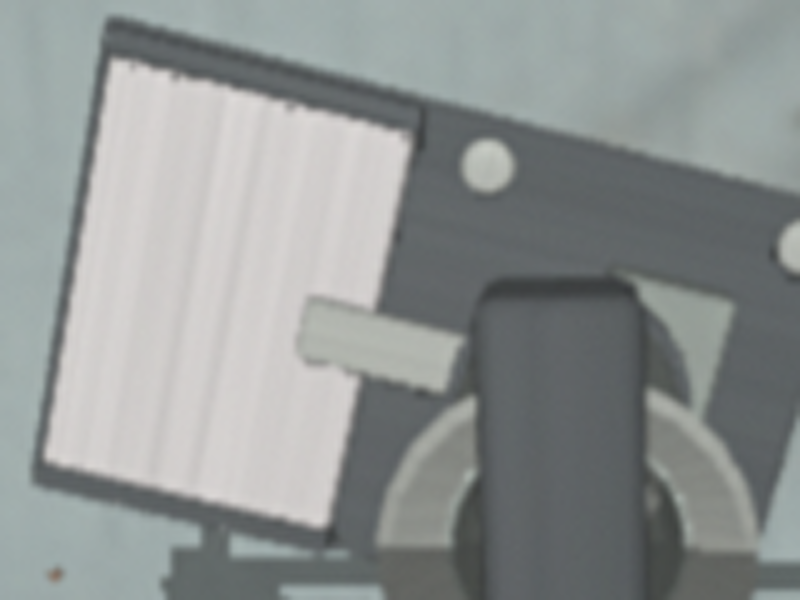

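The moment rose from about 0.2 to 0.47 N m at the last step, so the stop is reached. The picture shows the tongue parallel to the carrier's sides (slope 0.25 against 0.24) and over its middle. I'll relax the twist a little, settle the key down, release and retreat.

Call:
{"api": "jog_arm", "payload": {"deltas": [0, 0, -0.01, 0, 0, 0.012, 0, 0, -0.01, 0, 0, 0.012, 0, 0, -0.01, 0, 0, 0.012]}}

```text
time: 19.43
tool_pos: [0.5231, 0.1229, 0.1972]
tool_rot: [3.14, -0.0, 1.602]
contact_force: [-0.4, -0.1, 4.6]
opening: 0.0155
```

```bash
python3 o.py
```

```text
19.4333 [0.5231 0.1229 0.1972] yaw 1.6017 F [-0.4 -0.1  4.6] M [-0.191  0.292  0.21 ]
```

Call:
{"api": "jog_arm", "payload": {"deltas": [0, 0, 0, 0, 0, 0, 0, 0, 0, 0, 0, 0, 0, 0, 0, 0, 0, 0, 0, 0, 0, 0, 0, 0, 0, 0, 0, 0, 0, 0], "claw": 0.45}}

```text
time: 19.85
tool_pos: [0.5227, 0.1229, 0.196]
tool_rot: [-3.141, -0.0, 1.602]
contact_force: [0.2, -0.6, -0.1]
opening: 0.0405
```

Call:
{"api": "jog_arm", "payload": {"deltas": [0, 0, 0.1, 0, 0, 0, 0, 0, 0.3, 0, 0, 0, 0, 0, 0.6, 0, 0, 0, 0, 0, 1, 0, 0, 0, 0, 0, 1, 0, 0, 0]}}

```text
time: 20.27
tool_pos: [0.5254, 0.1232, 0.3046]
tool_rot: [3.128, -0.001, 1.602]
contact_force: [0.3, 0.7, -0.5]
opening: 0.0411
```

Call:
{"api": "jog_arm", "payload": {"deltas": [-0.4, -0.8, 0.3, 0, 0, 0, -0.4, -0.8, 0.3, 0, 0, 0, -0.4, -0.8, 0.3, 0, 0, 0, -0.4, -0.8, 0.3, 0, 0, 0]}}

```text
time: 20.6
tool_pos: [0.4824, 0.0409, 0.3284]
tool_rot: [3.138, 0.001, 1.599]
contact_force: [0.6, 0.1, -0.4]
opening: 0.0413
```

```bash
python3 o.py; python3 - <<'E'
from m import *
ps,s=snap('side','side7.png');pc,c=snap('scene','scene7.png');pw,w=snap('wrist','w7.png')
t=(.523,.123,.205);u=proj(ps,t).astype(int);v=proj(pc,t).astype(int);x=proj(pw,t);print(u,v,x,proj(ps,(.523,.123,.138)))
o=np.zeros((600,800,3),np.uint8)
o[:500,:350]=cv2.resize(s[u[1]-25:u[1]+75,u[0]-35:u[0]+35],(350,500),interpolation=cv2.INTER_CUBIC)
o[:300,360:660]=cv2.resize(c[v[1]-25:v[1]+35,v[0]-30:v[0]+30],(300,300),interpolation=cv2.INTER_CUBIC)
o[310:590,360:800]=cv2.resize(w[:280],(440,280),interpolation=cv2.INTER_AREA)
cv2.imwrite('pics/v7.png',o)
E
```

```text
20.6 [0.4824 0.0409 0.3284] yaw 1.5986 F [ 0.6  0.1 -0.4] M [-0.073  0.041 -0.017]
[346 166] [298 201] [367.97366666 107.16276635] [345.69275287 185.57052162]
```

View pics/v7.png

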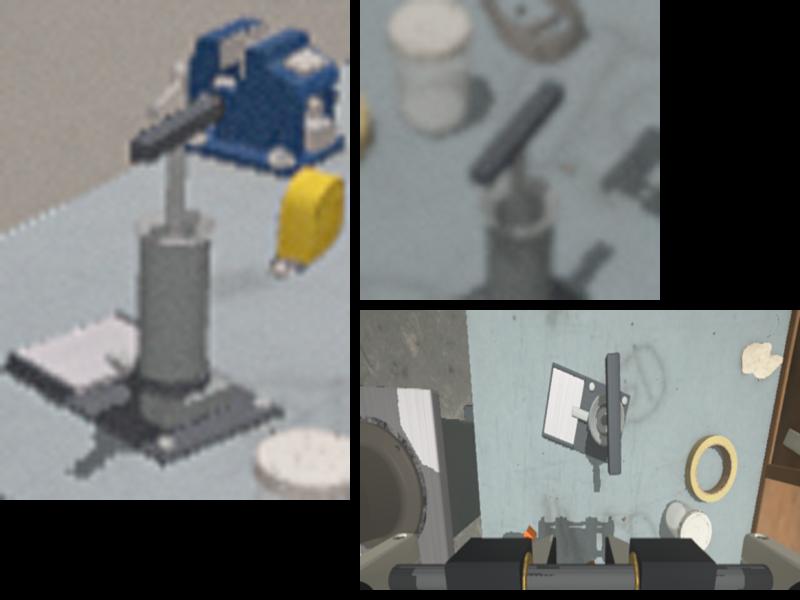

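The key stands upright on the stem. Its bar centre is at (346,167) in the side view, against (346,166) predicted for fully seated. The tongue lies over the middle of the carrier, and the bystanders haven't moved.

```bash
python3 -c "
from cell import robot
print(robot.hand_in())"
```

```text
the job is handed in; nothing more can be done
None
```

The key is standing fully seated on the stem, the latch tongue is at its stop over the middle of the carrier plate, and I handed the job in at about 20.8 s of the 67 s allowed.

I lifted the steel key from the holder, lowered it down the post without touching the sides, and found the stem top at TCP z 0.215. Turning clockwise, the socket lined up and dropped 18 mm until z stopped changing. I then turned the key clockwise until the moment rose from about 0.2 to 0.47 N m at the stop, eased the twist, let go and backed away.

**Last checks**
- **Tongue:** in the wrist picture taken at the stop it was parallel to the carrier's sides, image slope 0.25 against 0.24.
- **Seating:** after release, the bar's centre was at about (346,167) in the side view, against (346,166) predicted for a fully seated key.
- **Forces:** the highest reading I saw was about 10 N, from pressing to confirm seating. The vertical force drifted between about -7 and +5 N while turning, with z steady.
- **Bystanders:** the jar and tape measure looked undisturbed in the final views. The wax block was not in the last crops; the arm did not go near it.

**Readings that disagreed**
- **Bar angle:** my first line fit was off by about 0.09 rad. The edge fits and a closer view showed this, and I corrected it before gripping.
- **Post mouth height:** the two-view measurement came out at 0.134 m against the stated 0.138 m.

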